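# Twist the lid off the sugar jar

## Task

The square sugar jar stands loosely in its blue holder: press down on the red lid until the jar is fully home in the holder, which then braces it. Then twist the tight lid anticlockwise, stop when its lugs let go, lift it straight up and finish while holding it level over the jar, its lower edge two or three centimetres above the jar's mouth. The jar must stay down in the holder, and the mug, tin and bowl are to be left alone.

Things in the scene. Friction and masses are not known exactly. Their poses are not given: they have to be found in the camera images.
- holder: Blue plastic block fixed to the worktop, 110 x 110 mm, 36 mm high, with a square socket 58 mm wide in its middle, open to above. Origin: centre of its underside, on the worktop; z up; x and y along its sides.
- floor_pad (a joint): How far the sliding floor in the holder's socket is pushed down: 0 at the start, 0.015 m fully down (hard stop). No spring: it stays where it is left. It slides under about 12 N in all, of which jar and lid weigh about 4 N, so pressing the lid with 12 to 20 N moves it fully home.
- jar_foot (a point): Centre of the underside of the loose glass jar of sugar cubes, 0.35 kg: square body 56 x 56 mm, 60 mm high, then shoulder and round neck 40 mm across; z up, x and y along its sides. It is 27 mm above the holder's underside at the start, 12 mm when fully home. The socket lets it turn only a few degrees.
- jar_mouth (a point): Centre of the jar's mouth: top of the orange seal ring on the rim, 105 mm above the jar's underside. The springy seal pushes the shut lid up with about 15 N, so the lid is tight (about 0.4 N m to turn; a grip of 5 N slips, 15 N or more holds), and springs up 2 mm when the lugs let go.
- jar_mark (a point): Green mark on the jar's shoulder, 69 mm above its underside, 25 mm from its axis, 56 degrees anticlockwise from the jar's x. The lid is free when its white line lies over this mark, or up to 14 degrees either side; 16 degrees past it is a hard stop.
- lid_center (a point): Centre (half-way up) of the round red lid, 62 mm across, 24 mm high, 50 g; z up, white line on top along its +x. Shut, its centre is 96 mm above the jar's underside; its lower edge is 12 mm below its centre, with 24 mm of bare neck and shoulder under it before the jar's square body.
- lid_edge (a point): End of the white line at the lid's top edge. Shut, it stands 64 to 76 degrees clockwise of the green mark. Three lugs hold the lid: twisting it anticlockwise (from above) does not raise it; after 50 to 62 degrees they let go, and 70 degrees is right for every start. Pulled up while they hold, the jar comes up too.
- mug_center (a point): Bystander: blue mug, 76 mm across, 80 mm high, handle at its +y; point half-way up on its axis.
- tin_center (a point): Bystander: yellow and green tin, 60 mm across, 72 mm high; point half-way up.
- bowl_center (a point): Bystander: green bowl, 100 mm across, 45 mm high; point about half-way up on its axis.
Not all that is in view belongs to the job. Of the things shaped like the part that bears lid_center, the red one is meant.

How it is judged:
By the outcome, as a careful person would: the job done as asked, in the order asked, and still so for the second after the job is handed in, while the arm keeps its last pose, push and grip.
It also fails if it takes over 48 s, if anything falls off the work surface, if the arm or the gripper's body presses on something with over 40 N, if the wrist force passes 120 N, or if a joint passes its speed limit or range.

## Robot

A 6-joint arm with a two-finger parallel gripper is mounted at the origin on the work surface. World frame = base frame: x ahead of the robot, y to its left, z up, the work surface at z = 0. Lengths are in m, angles in rad, forces in N, time in s.
With the tool pointing down it reaches from about 0.375 to 0.975 m from the base axis. Payload 3.8 kg.
Tool frame: the origin (TCP) lies on the mounting face of the last link; the fingertips stand 173 mm ahead of it and the grasp point (between the pads) lies 155 mm ahead of it; z points along the fingers, y is the line along which they close (so a half turn about z gives the same grasp; the last joint's range is limited). The gripper opens to 85 mm and grips with 20 to 120 N. Pads are 22 mm wide; open, the fingers measure 114 mm over their backs; the gripper's body (76 mm by 85 mm) begins 54 mm behind the grasp point. The pads swing forward as they close: fully open they stand 13 mm farther back than shut.
Start: joints at [-1.179, 0.264, 1.604, -0, 1.274, -0.037], TCP at [0.281, -0.614, 0.405] pointing down, gripper open.
Joint ranges: [-2.63, 2.63], [-0.94, 2.18], [0.31, 2.57], [-1.31, 4.45], [0, 2.66], [-2.55, 2.55]. Speed limits (rad/s): [2.57, 2.57, 3.14, 3.14, 3.14, 3.14].

## Interface

Orientations are given as a rotation vector (axis times angle).
In Python, from workcell import bot gives the robot as it stands.
- The arm moves only by the tool drive_tool, never from a script. Its argument "increments" is a list of rows, each an object with "delta_pos": the shift along the tool's x, y, z in mm, a list of three; "turn": the turn about the tool's z in rad; "jaw": the opening, from -1 (shut) to 1 (fully open). A call has 1 to 8 rows; each row shifts and turns the commanded pose from where the row before left it, along the tool's axes as they then stand; what a row does not reach is not made up. A row lasts 1/12 s, in which the tool goes at most 41.7 mm and 7.16 degrees, less where a joint would pass 70% of its speed; a pose out of reach is approached as far as the arm can. A call is refused whole if a number of a shift passes 41.7 or a number of a turn 0.125, either way. A call with a gripper value outside its range is refused whole. The fingers move at their own pace and stop on an object; "grip_force" is the grip in N (left out, the last holds). Time passes only in rows, so rows that do not move let the fingers close. It gives the time, the measured TCP pose, the force, the opening and the grip force at its end, in the units of the state.
- bot.read_state(): the state, without advancing time (a new reading comes with each control period).
- bot.read_camera(name): name is "scene" or "top"; returns a dict with "pixels" (480x640x3 uint8, red, green, blue), "fovy" (degrees; the focal length in pixels is half the picture's height over the tangent of half this angle, whatever the lens; pixels are square), "cx", "cy" (the principal point, pixels), "k1" (the pictures are not rectified: a ray, as slopes to the right and down, at radius r is drawn at 1 + k1 r^2 times it, then the intrinsics apply), "camera_from_world" (4x4, takes a point from world to camera coordinates). Camera axes: x right, y down, z forward; pixel columns grow to the right and rows downward; lengths in m; the calibration is good to about 2 mm. A picture is of the moment at which its call begins. There is no depth.
- bot.finish_job(): hands the job in; it is judged then, once.
The state is a dict: "time": time; "q": joint angles; "joint_vel": joint speeds; "joint_torque": joint torques, N m; "tool_pos": TCP position; "tcp_rot": TCP orientation; "wrist_force": force on the tool from outside, world axes, zero at the start; "torque": the same for the moment, N m; "width": opening from 0.0 (shut) to 1.0 (fully open); "grip_force": force on a finger pad.
Only numpy, scipy, OpenCV 4.12 (cv2) and the standard library are available. Lean on these libraries where they do the work, as an engineer would, in place of code of your own. Each camera call takes 0.05 s, during which the arm holds its last target. There are 200 camera calls.

## Working session

There is one attempt and no reset: what is moved stays moved. The work goes in short steps, Python scripts to look and compute and a tool call to move; the robot and the scene stay as the last step left them, time stands still between calls to the robot, and variables do not carry over. Pictures are saved under pics/ and viewed, at most 10 in all, crops included, and the job is handed in when it is done.

Besides the shell and the picture viewer there is one more tool, called after "Emit:" as name(argument=value, ...), one argument or row to a line, values as JSON. drive_tool: Moves the arm, as the interface text tells. Its arguments: {"type":"object","properties":{"increments":{"type":"array"},"grip_force":{"type":"number"}},"required":["increments"]}

```bash
mkdir -p pics; cat > h.py <<'E'
import numpy as np, cv2
from workcell import bot
def cam(n):
    c=bot.read_camera(n); c['f']=240/np.tan(np.radians(c['fovy'])/2); c['T']=np.array(c['camera_from_world']); return c
def K(c): return np.array([[c['f'],0,c['cx']],[0,c['f'],c['cy']],[0,0,1.]])
def proj(c,P):
    r,_=cv2.Rodrigues(c['T'][:3,:3]); return cv2.projectPoints(np.atleast_2d(np.float64(P)),r,c['T'][:3,3],K(c),np.array([c['k1'],0,0,0.]))[0][:,0]
def ray(c,uv):
    n=cv2.undistortPointsIter(np.float64(uv).reshape(-1,1,2),K(c),np.array([c['k1'],0,0,0.]),None,None,(3,100,1e-10))[:,0]
    R=c['T'][:3,:3]; d=np.c_[n,np.ones(len(n))]@R; return -R.T@c['T'][:3,3],d
def atz(c,uv,z):
    o,d=ray(c,uv); return o+d*((z-o[2])/d[:,2])[:,None]
E
python3 - <<'E'
from h import *
for n in ('scene','top'):
    c=cam(n); cv2.imwrite(f'pics/{n}0.png',c['pixels'][:,:,::-1]); print(n,c['f'],c['cx'],c['cy'],c['k1'],(-c['T'][:3,:3].T@c['T'][:3,3]).round(3))
s=bot.read_state(); print(s)
E
```

```text
scene 462.34785740807007 310.0297609809974 231.99814124251301 -0.03813743144765424 [0.928 0.515 0.87 ]
top 466.98059146479994 321.64914645501926 240.29164018172503 -0.03078768879785382 [0.554 0.073 0.977]
{'time': 0.1, 'q': array([-1.17890277e+00,  2.64691065e-01,  1.60522235e+00, -1.66707966e-05,
        1.27371151e+00, -3.69012651e-02]), 'joint_vel': array([ 6.97865886e-04, -1.31445958e-03, -3.36786643e-03, -3.26177778e-05,
       -2.06038794e-03,  3.71259268e-04]), 'joint_torque': array([ 8.28764660e-04, -5.16708076e+01, -3.68590736e+01, -4.97930819e-05,
        6.33009797e-03, -1.62198063e-05]), 'tool_pos': array([ 0.28052724, -0.61361232,  0.40348539]), 'tcp_rot': array([-3.06771171e+00, -6.67983601e-01,  5.87911965e-04]), 'wrist_force': array([-0.75214305,  0.23220842, -0.11739576]), 'torque': array([ 0.00545579,  0.00809051, -0.04148799]), 'grip_force': 0.0, 'width': 0.9960634832663479}
```

View pics/scene0.png

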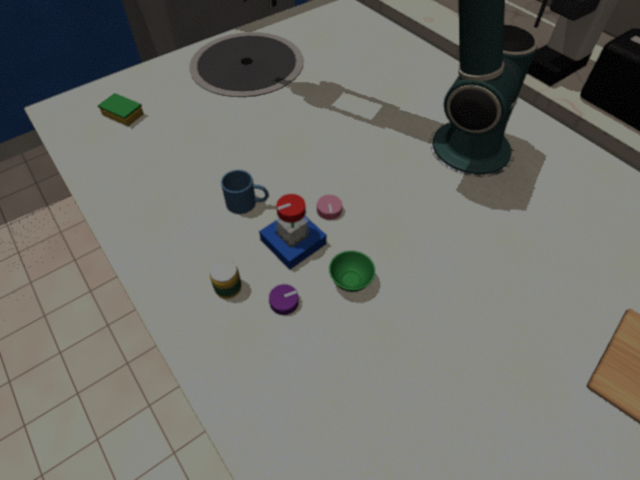

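View pics/top0.png

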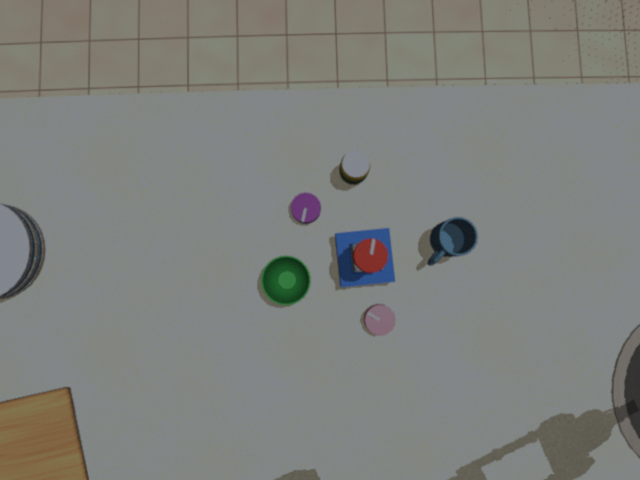

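Candidates for the lid, given as scene and top pixels:
- red, on the jar: (291,206) and (370,256)
- purple, on the worktop: (284,299) and (306,208)
- pink, on the worktop: (330,207) and (379,319)

I choose the red one, which sits on the jar in the blue holder. The mug is at top (456,237), the tin at (354,167) and the bowl at (287,280).

```bash
python3 - <<'E'
from h import *
big=[]
C={n:cam(n) for n in('scene','top')}
np.save('c0.npy',C,allow_pickle=True)
for n,c in C.items():
    p=c['pixels']; h=cv2.cvtColor(p,cv2.COLOR_RGB2HSV)
    red=((h[...,0]<6)|(h[...,0]>174))&(h[...,1]>190)&(h[...,2]>80)
    blue=(h[...,0]>105)&(h[...,0]<125)&(h[...,1]>180)&(h[...,2]>60)
    for nm,m in(('red',red),('blue',blue)):
        k,l,s,ce=cv2.connectedComponentsWithStats(m.astype(np.uint8))
        for i in range(1,k):
            if s[i,4]>150: print(n,nm,s[i],ce[i].round(1))
    x,y=(291,222) if n=='scene' else (368,256)
    big.append(cv2.resize(p[y-40:y+40,x-40:x+40,::-1],(400,400),interpolation=cv2.INTER_CUBIC))
cv2.imwrite('pics/crop.png',np.hstack(big))
c=C['top']
for nm,uv,z in(('lid',(370,256),.135),('mug',(457,235),.08),('tin',(354.5,163),.072),('bowl',(287,280),.045),('pink',(379,319),.024),('purple',(306,208),.024)): print(nm,atz(c,[uv],z).round(4))
E
```

```text
scene red [278 195  26  21 375] [291.8 205.3]
scene blue [261 222  64  40 845] [291.2 241.8]
lid [[ 0.5832 -0.0273  0.135 ]]
mug [[ 0.6208 -0.2047  0.08  ]]
tin [[ 0.7694 -0.0112  0.072 ]]
bowl [[0.5435 0.129  0.045 ]]
pink [[ 0.4587 -0.0541  0.024 ]]
purple [[0.6896 0.0875 0.024 ]]
```

View pics/crop.png

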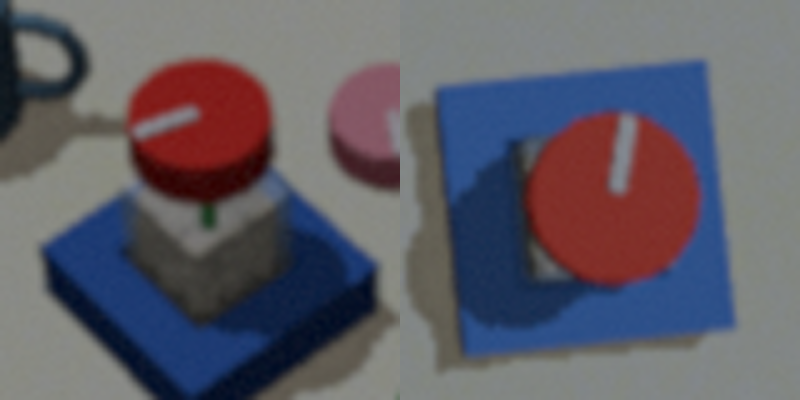

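```bash
cat >> h.py <<'E'
def ang(v): return np.degrees(np.arctan2(v[1],v[0]))
E
python3 - <<'E'
from h import *
C=np.load('c0.npy',allow_pickle=True).item(); t,s=C['top'],C['scene']
a=atz(t,[(370.6,255.6),(373.6,239.2),(371.6,254)],.135); b=atz(s,[(290.9,205),(279,208.2),(290,205)],.135)
print(a.round(4),b.round(4),ang(a[1]-a[0]),ang(b[1]-b[0]))
# triangulate
o1,d1=ray(t,[(370.6,255.6)]);o2,d2=ray(s,[(290.9,205)])
k=np.linalg.lstsq(np.c_[d1[0],-d2[0]],o2-o1,rcond=None)[0]; print('tri',o1+k[0]*d1[0],o2+k[1]*d2[0])
h=atz(t,[(335.4,233.6),(389.2,228.4),(395,281.4),(340.6,287)],.036); print(h.round(4),h.mean(0),[np.linalg.norm(h[i]-h[i-1]).round(4) for i in range(4)],[ang(h[i]-h[i-1]) for i in range(4)])
g=atz(s,[(292.6,225)],.096)[0]; print('mark',g.round(4), ang(g-h.mean(0)),np.linalg.norm((g-h.mean(0))[:2]))
R,_=__import__('cv2').Rodrigues(bot.read_state()['tcp_rot']); print(R.round(3))
E
```

```text
[[ 0.5839 -0.0284  0.135 ]
 [ 0.6134 -0.0349  0.135 ]
 [ 0.5867 -0.0303  0.135 ]] [[ 0.5851 -0.0242  0.135 ]
 [ 0.6101 -0.0319  0.135 ]
 [ 0.5866 -0.0254  0.135 ]] -12.52272384546817 -17.161845977822473
tri [ 0.58407428 -0.02896149  0.130187  ] [ 0.58275879 -0.02788462  0.13001058]
[[ 0.634   0.0293  0.036 ]
 [ 0.6414 -0.0803  0.036 ]
 [ 0.534  -0.0877  0.036 ]
 [ 0.5261  0.0223  0.036 ]] [ 0.58388549 -0.02906477  0.036     ] [np.float64(0.1081), np.float64(0.1098), np.float64(0.1078), np.float64(0.1103)] [np.float64(3.7052468451427814), np.float64(-86.11427477374856), np.float64(-176.05558293470696), np.float64(94.06293634943643)]
mark [ 0.5965 -0.0044  0.096 ] 62.94507062368966 0.027707505160923362
[[ 0.909  0.416 -0.001]
 [ 0.416 -0.909  0.001]
 [ 0.    -0.001 -1.   ]]
```

Emit:
drive_tool(
  increments=[
    {"delta_pos":[23,-18,0],"turn":0,"jaw":-1},
    {"delta_pos":[23,-18,0],"turn":0,"jaw":-1},
    {"delta_pos":[23,-18,0],"turn":0,"jaw":-1},
    {"delta_pos":[23,-18,0],"turn":0,"jaw":-1},
    {"delta_pos":[23,-18,0],"turn":0,"jaw":-1},
    {"delta_pos":[23,-18,0],"turn":0,"jaw":-1},
    {"delta_pos":[23,-18,0],"turn":0,"jaw":-1},
    {"delta_pos":[23,-18,0],"turn":0,"jaw":-1},
  ],
  grip_force=40,
)

```text
time: 0.87
tool_pos: [0.3884, -0.405, 0.4045]
tcp_rot: [-3.069, -0.668, 0.0]
wrist_force: [0.3, 0.6, -0.7]
width: 0.001
grip_force: 0.0
```

Emit:
drive_tool(
  increments=[
    {"delta_pos":[23,-18,0],"turn":0,"jaw":-1},
    {"delta_pos":[23,-18,0],"turn":0,"jaw":-1},
    {"delta_pos":[23,-18,0],"turn":0,"jaw":-1},
    {"delta_pos":[23,-18,0],"turn":0,"jaw":-1},
    {"delta_pos":[23,-18,0],"turn":0,"jaw":-1},
    {"delta_pos":[23,-18,0],"turn":0,"jaw":-1},
    {"delta_pos":[23,-18,0],"turn":0,"jaw":-1},
    {"delta_pos":[0,0,0],"turn":0,"jaw":-1},
  ],
)

```text
time: 1.53
tool_pos: [0.4836, -0.2212, 0.4046]
tcp_rot: [-3.066, -0.674, -0.002]
wrist_force: [0.2, -0.0, -0.2]
width: -0.001
grip_force: 0.0
```

Emit:
drive_tool(
  increments=[
    {"delta_pos":[24.5,-19,0],"turn":0,"jaw":-1},
    {"delta_pos":[24.5,-19,0],"turn":0,"jaw":-1},
    {"delta_pos":[24.5,-19,10],"turn":0,"jaw":-1},
    {"delta_pos":[24.5,-19,10],"turn":0,"jaw":-1},
    {"delta_pos":[24.5,-19,10],"turn":0,"jaw":-1},
    {"delta_pos":[24.5,-19,10],"turn":0,"jaw":-1},
    {"delta_pos":[24.4,-19.4,10],"turn":0,"jaw":-1},
    {"delta_pos":[0,0,10],"turn":0,"jaw":-1},
  ],
)

```text
time: 2.2
tool_pos: [0.5843, -0.0287, 0.3442]
tcp_rot: [-3.067, -0.673, -0.003]
wrist_force: [-0.2, -0.1, 0.0]
width: 0.001
grip_force: 0.0
```

Emit:
drive_tool(
  increments=[
    {"delta_pos":[0,0,0],"turn":0,"jaw":-1},
    {"delta_pos":[0,0,0],"turn":0,"jaw":-1},
    {"delta_pos":[0,0,0],"turn":0,"jaw":-1},
    {"delta_pos":[0,0,0],"turn":0,"jaw":-1},
  ],
)

```text
time: 2.53
tool_pos: [0.5825, -0.0335, 0.3456]
tcp_rot: [3.07, 0.666, 0.002]
wrist_force: [-0.1, -0.2, 0.5]
width: 0.005
grip_force: 0.0
```

```bash
python3 - <<'E'
from h import *
big=[]
for n,(x,y) in(('scene',(291,200)),('top',(368,256))):
    c=cam(n); p=c['pixels']
    big.append(cv2.resize(p[y-60:y+60,x-40:x+40,::-1],(400,600),interpolation=cv2.INTER_CUBIC))
cv2.imwrite('pics/press0.png',np.hstack(big)); s=bot.read_state()
R,_=cv2.Rodrigues(s['tcp_rot']); print(s['tool_pos'],R.round(3),s['wrist_force'],s['q'].round(3), (s['tool_pos']+.173*R[:,2]).round(4))
E
```

```text
[ 0.5825284  -0.03338463  0.34566812] [[ 0.91   0.414  0.002]
 [ 0.414 -0.91  -0.   ]
 [ 0.001  0.001 -1.   ]] [ 0.00541081 -0.52623016 -0.06147572] [-0.1    0.136  1.868 -0.     1.136  1.044] [ 0.5828 -0.0334  0.1727]
```

View pics/press0.png

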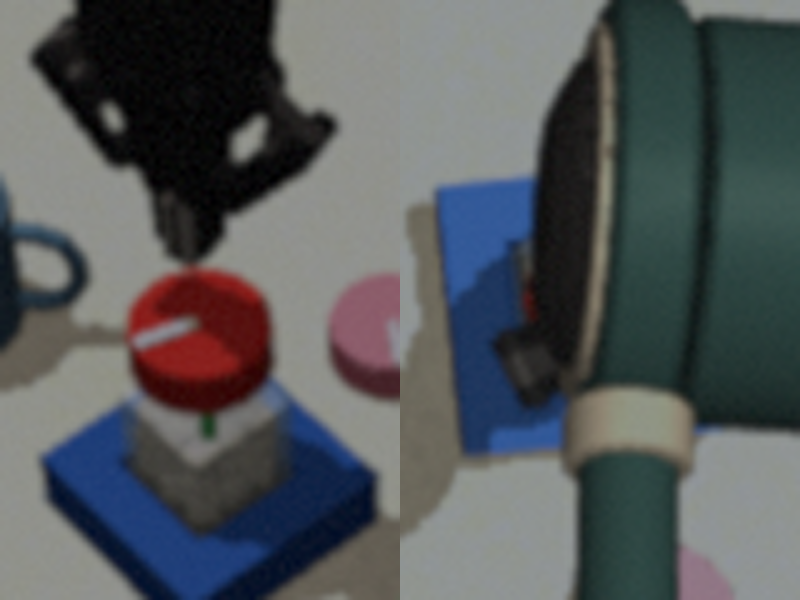

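The closed fingertips, at about scene (289,190), stand above the red lid and 5 mm off its centre. I will correct that offset and then come down.

Emit:
drive_tool(
  increments=[
    {"delta_pos":[3.4,-4,10],"turn":0,"jaw":-1},
    {"delta_pos":[0,0,10],"turn":0,"jaw":-1},
    {"delta_pos":[0,0,7],"turn":0,"jaw":-1},
    {"delta_pos":[0,0,4],"turn":0,"jaw":-1},
    {"delta_pos":[0,0,2],"turn":0,"jaw":-1},
    {"delta_pos":[0,0,0],"turn":0,"jaw":-1},
    {"delta_pos":[0,0,0],"turn":0,"jaw":-1},
  ],
)

```text
time: 3.22
tool_pos: [0.584, -0.0272, 0.3115]
tcp_rot: [-3.07, -0.669, 0.0]
wrist_force: [-0.3, 0.7, 0.5]
width: -0.001
grip_force: 0.0
```

Emit:
drive_tool(
  increments=[
    {"delta_pos":[0,0,1],"turn":0,"jaw":-1},
    {"delta_pos":[0,0,1],"turn":0,"jaw":-1},
    {"delta_pos":[0,0,1],"turn":0,"jaw":-1},
    {"delta_pos":[0,0,1],"turn":0,"jaw":-1},
  ],
)

```text
time: 3.55
tool_pos: [0.5843, -0.0273, 0.3085]
tcp_rot: [3.069, 0.668, 0.002]
wrist_force: [-0.8, 0.6, 6.8]
width: 0.003
grip_force: 3.4
```

Emit:
drive_tool(
  increments=[
    {"delta_pos":[0,0,1],"turn":0,"jaw":-1},
    {"delta_pos":[0,0,1],"turn":0,"jaw":-1},
    {"delta_pos":[0,0,1],"turn":0,"jaw":-1},
    {"delta_pos":[0,0,1],"turn":0,"jaw":-1},
    {"delta_pos":[0,0,1],"turn":0,"jaw":-1},
    {"delta_pos":[0,0,1],"turn":0,"jaw":-1},
  ],
)

```text
time: 4.05
tool_pos: [0.5846, -0.0273, 0.3038]
tcp_rot: [3.069, 0.668, 0.003]
wrist_force: [-2.4, 0.5, 8.4]
width: 0.001
grip_force: 4.1
```

Emit:
drive_tool(
  increments=[
    {"delta_pos":[0,0,1],"turn":0,"jaw":-1},
    {"delta_pos":[0,0,1],"turn":0,"jaw":-1},
    {"delta_pos":[0,0,1],"turn":0,"jaw":-1},
    {"delta_pos":[0,0,1],"turn":0,"jaw":-1},
    {"delta_pos":[0,0,1],"turn":0,"jaw":-1},
  ],
)

```text
time: 4.47
tool_pos: [0.5846, -0.0273, 0.2987]
tcp_rot: [3.069, 0.668, 0.003]
wrist_force: [-2.1, -0.5, 9.1]
width: -0.002
grip_force: 4.1
```

Sliding steadily at about 8 to 9 N. I continue to the hard stop.

Emit:
drive_tool(
  increments=[
    {"delta_pos":[0,0,1],"turn":0,"jaw":-1},
    {"delta_pos":[0,0,1],"turn":0,"jaw":-1},
    {"delta_pos":[0,0,1],"turn":0,"jaw":-1},
    {"delta_pos":[0,0,1],"turn":0,"jaw":-1},
  ],
)

```text
time: 4.8
tool_pos: [0.5846, -0.0273, 0.2947]
tcp_rot: [3.069, 0.668, 0.003]
wrist_force: [-2.0, 0.8, 8.4]
width: 0.002
grip_force: 4.1
```

Emit:
drive_tool(
  increments=[
    {"delta_pos":[0,0,1],"turn":0,"jaw":-1},
    {"delta_pos":[0,0,0.5],"turn":0,"jaw":-1},
    {"delta_pos":[0,0,0],"turn":0,"jaw":-1},
  ],
)

```text
time: 5.05
tool_pos: [0.5847, -0.0273, 0.2935]
tcp_rot: [3.069, 0.668, 0.004]
wrist_force: [-3.0, -0.4, 9.1]
width: 0.0
grip_force: 4.6
```

Emit:
drive_tool(
  increments=[
    {"delta_pos":[0,0,0.5],"turn":0,"jaw":-1},
    {"delta_pos":[0,0,0.5],"turn":0,"jaw":-1},
    {"delta_pos":[0,0,0],"turn":0,"jaw":-1},
  ],
)

```text
time: 5.3
tool_pos: [0.5849, -0.0273, 0.2934]
tcp_rot: [3.069, 0.668, 0.005]
wrist_force: [-3.8, -0.3, 12.8]
width: 0.001
grip_force: 6.2
```

Emit:
drive_tool(
  increments=[
    {"delta_pos":[0,0,0.5],"turn":0,"jaw":-1},
    {"delta_pos":[0,0,0],"turn":0,"jaw":-1},
  ],
)

```text
time: 5.47
tool_pos: [0.585, -0.0273, 0.2933]
tcp_rot: [3.068, 0.668, 0.006]
wrist_force: [-4.2, 0.4, 14.7]
width: 0.003
grip_force: 7.4
```

Emit:
drive_tool(
  increments=[
    {"delta_pos":[0,0,0.7],"turn":0,"jaw":-1},
    {"delta_pos":[0,0,0.7],"turn":0,"jaw":-1},
    {"delta_pos":[0,0,0],"turn":0,"jaw":-1},
  ],
)

```text
time: 5.72
tool_pos: [0.5852, -0.0273, 0.2924]
tcp_rot: [3.068, 0.668, 0.007]
wrist_force: [-4.5, 0.3, 18.2]
width: 0.0
grip_force: 8.6
```

Emit:
drive_tool(
  increments=[
    {"delta_pos":[0,0,-5],"turn":0,"jaw":-1},
    {"delta_pos":[0,0,-10],"turn":0,"jaw":-1},
    {"delta_pos":[0,0,-20],"turn":0,"jaw":0},
    {"delta_pos":[0,0,-20],"turn":0,"jaw":1},
    {"delta_pos":[0,0,0],"turn":0,"jaw":1},
    {"delta_pos":[0,0,0],"turn":0,"jaw":1},
    {"delta_pos":[0,0,0],"turn":0,"jaw":1},
    {"delta_pos":[0,0,0],"turn":0,"jaw":1},
  ],
)

```text
time: 6.38
tool_pos: [0.5834, -0.0272, 0.3418]
tcp_rot: [-3.069, -0.668, 0.004]
wrist_force: [-1.1, 0.0, -0.7]
width: 0.846
grip_force: 0.0
```

```bash
python3 - <<'E'
from h import *
c=cam('scene'); p=c['pixels']; x,y=291,215
cv2.imwrite('pics/press1.png',cv2.resize(p[y-50:y+50,x-50:x+50,::-1],(600,600),interpolation=cv2.INTER_CUBIC)); s=bot.read_state()
R,_=cv2.Rodrigues(s['tcp_rot']); print(s['tool_pos'],R.round(3),s['wrist_force'],s['width'])
h=cv2.cvtColor(p,cv2.COLOR_RGB2HSV);red=((h[...,0]<6)|(h[...,0]>174))&(h[...,1]>190)&(h[...,2]>80)
ys,xs=np.nonzero(red);print(xs.min(),xs.max(),ys.min(),ys.max())
print(proj(c,[[.584,-.0285,.12],[.584,-.0285,.135]]))
E
```

```text
[ 0.58337497 -0.02718258  0.34167457] [[ 0.909  0.416 -0.003]
 [ 0.416 -0.909  0.   ]
 [-0.002 -0.001 -1.   ]] [ 0.61443942 -0.36796726 -0.7076543 ] 0.9290571295086258
278 303 200 220
[[290.44582697 208.16975261]
 [290.15559034 203.53743138]]
```

View pics/press1.png

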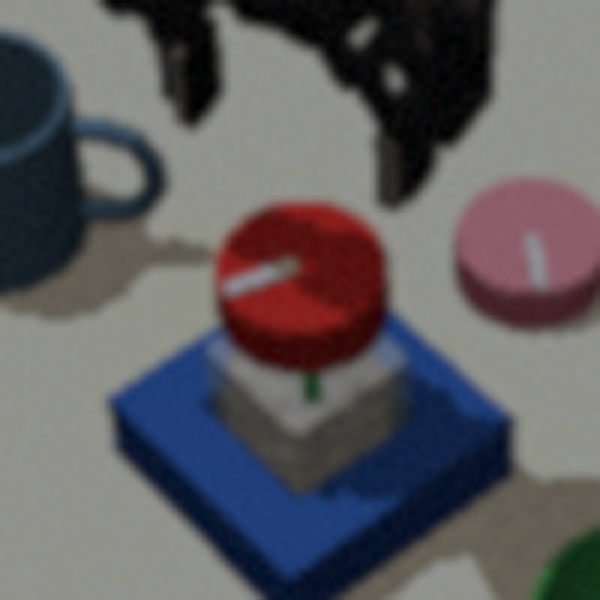

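The lid top has dropped to about scene row 208, where the fully home model predicts 208.2, so it went down 15 mm. The force rose at the stop, and the line and mark are undisturbed. The open fingers straddle the lid, so I go down to grasp.

Emit:
drive_tool(
  increments=[
    {"delta_pos":[0,1.2,10],"turn":0,"jaw":1},
    {"delta_pos":[0,0,15],"turn":0,"jaw":1},
    {"delta_pos":[0,0,15],"turn":0,"jaw":1},
    {"delta_pos":[0,0,15],"turn":0,"jaw":1},
    {"delta_pos":[0,0,15],"turn":0,"jaw":1},
    {"delta_pos":[0,0,10],"turn":0,"jaw":1},
    {"delta_pos":[0,0,5],"turn":0,"jaw":1},
    {"delta_pos":[0,0,0],"turn":0,"jaw":1},
  ],
)

```text
time: 7.1
tool_pos: [0.5836, -0.0283, 0.256]
tcp_rot: [-3.069, -0.668, 0.006]
wrist_force: [-0.4, 0.7, 0.1]
width: 0.998
grip_force: 0.0
```

Emit:
drive_tool(
  increments=[
    {"delta_pos":[0,0,0],"turn":0,"jaw":0.65},
    {"delta_pos":[0,0,0],"turn":0,"jaw":0.6},
    {"delta_pos":[0,0,0],"turn":0,"jaw":0.55},
    {"delta_pos":[0,0,0],"turn":0,"jaw":0.5},
    {"delta_pos":[0,0,0],"turn":0,"jaw":0.45},
    {"delta_pos":[0,0,0],"turn":0,"jaw":0.4},
  ],
  grip_force=35,
)

```text
time: 7.6
tool_pos: [0.585, -0.0281, 0.2597]
tcp_rot: [-3.07, -0.668, -0.003]
wrist_force: [-1.6, 2.9, 6.1]
width: 0.721
grip_force: 36.9
```

Emit:
drive_tool(
  increments=[
    {"delta_pos":[0,0,0],"turn":0,"jaw":0},
    {"delta_pos":[0,0,0],"turn":0,"jaw":0},
    {"delta_pos":[0,0,0],"turn":-0.08,"jaw":0},
    {"delta_pos":[0,0,0],"turn":-0.08,"jaw":0},
    {"delta_pos":[0,0,0],"turn":-0.08,"jaw":0},
    {"delta_pos":[0,0,0],"turn":-0.08,"jaw":0},
    {"delta_pos":[0,0,0],"turn":-0.08,"jaw":0},
  ],
)

```text
time: 8.18
tool_pos: [0.5852, -0.0284, 0.2596]
tcp_rot: [2.872, 1.269, 0.004]
wrist_force: [-0.6, 0.4, 4.2]
width: 0.721
grip_force: 36.9
```

```bash
python3 - <<'E'
from h import *
c=cam('scene'); p=c['pixels']; x,y=291,215
cv2.imwrite('pics/tw.png',cv2.resize(p[y-50:y+50,x-50:x+50,::-1],(600,600),interpolation=cv2.INTER_CUBIC)); s=bot.read_state()
R,_=cv2.Rodrigues(s['tcp_rot']); print(s['tool_pos'],ang(R[:,0]),R[:,2].round(4),s['wrist_force'],s['torque'],s['width'],s['q'].round(3))
E
```

```text
[ 0.58523636 -0.0284004   0.25963479] 47.88242759595436 [ 2.9e-03 -2.0e-04 -1.0e+00] [-0.56865224  0.80958959  5.41240255] [ 0.03698234 -0.08571709 -0.08131266] 0.7264877941530296 [-0.091  0.228  1.934  0.     0.977  0.644]
```

View pics/tw.png

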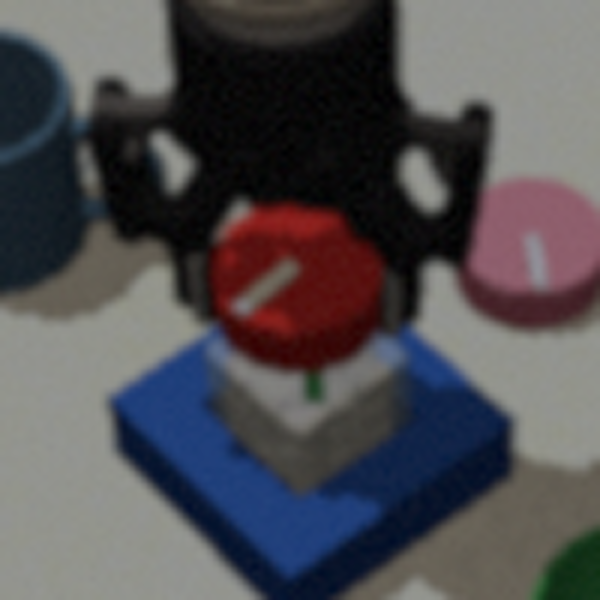

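The line end has moved from crop (222,290) to (242,305), so the lid turns with the grip and the jar has not moved. I continue twisting.

Emit:
drive_tool(
  increments=[
    {"delta_pos":[0,0,0],"turn":-0.08,"jaw":0},
    {"delta_pos":[0,0,0],"turn":-0.08,"jaw":0},
    {"delta_pos":[0,0,0],"turn":-0.08,"jaw":0},
    {"delta_pos":[0,0,0],"turn":-0.08,"jaw":0},
    {"delta_pos":[0,0,0],"turn":-0.08,"jaw":0},
    {"delta_pos":[0,0,0],"turn":-0.08,"jaw":0},
    {"delta_pos":[0,0,0],"turn":-0.08,"jaw":0},
    {"delta_pos":[0,0,0],"turn":-0.08,"jaw":0},
  ],
)

```text
time: 8.9
tool_pos: [0.5856, -0.0285, 0.2602]
tcp_rot: [2.328, 2.105, 0.004]
wrist_force: [-0.6, 0.7, 9.1]
width: 0.725
grip_force: 37.3
```

Emit:
drive_tool(
  increments=[
    {"delta_pos":[0,0,0],"turn":-0.08,"jaw":0},
    {"delta_pos":[0,0,0],"turn":-0.08,"jaw":0},
    {"delta_pos":[0,0,0],"turn":0,"jaw":0},
    {"delta_pos":[0,0,0],"turn":0,"jaw":0},
    {"delta_pos":[0,0,0],"turn":0,"jaw":0},
  ],
)

```text
time: 9.32
tool_pos: [0.5858, -0.0285, 0.2609]
tcp_rot: [2.155, 2.281, 0.004]
wrist_force: [-0.8, 0.9, 10.3]
width: 0.728
grip_force: 37.5
```

```bash
python3 - <<'E'
from h import *
c=cam('scene'); p=c['pixels']; x,y=291,215
cv2.imwrite('pics/tw2.png',cv2.resize(p[y-50:y+50,x-50:x+50,::-1],(600,600),interpolation=cv2.INTER_CUBIC)); s=bot.read_state()
R,_=cv2.Rodrigues(s['tcp_rot']); print(s['tool_pos'],ang(R[:,0]),R[:,2].round(4),s['wrist_force'],s['torque'],s['width'],s['q'].round(3))
# predicted line end px (in crop) for lid yaw at tops .120/.122, and mark
for a in (30,45,50,55,60,65): print(a,((proj(c,[[.5845+.031*np.cos(np.radians(a)),-.0285+.031*np.sin(np.radians(a)),.121]])[0]-(x-50,y-50))*6).round())
E
```

```text
[ 0.58580713 -0.02846459  0.26090742] 93.24732743824313 [ 4.6e-03 -6.0e-04 -1.0e+00] [-0.99868149  1.13302274 10.38626703] [0.11549696 0.1246563  0.081253  ] 0.7193258578662074 [-0.091  0.227  1.933 -0.     0.978 -0.148]
30 [258. 320.]
45 [280. 325.]
50 [288. 325.]
55 [295. 325.]
60 [303. 325.]
65 [311. 324.]
```

View pics/tw2.png

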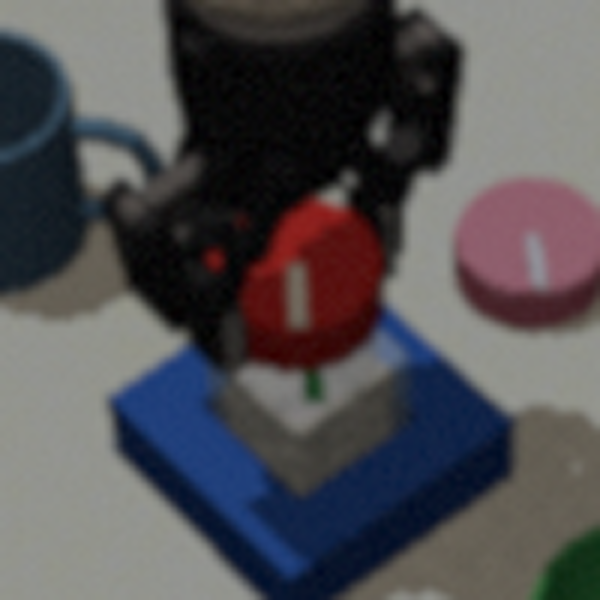

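The line end is at crop (298,327), which is a lid yaw of about 56°. The mark is at about 60°, so it is within the free range. The tool has risen about 1.3 mm and the push has doubled, so the lugs have let go. I lift slowly and watch the force.

Emit:
drive_tool(
  increments=[
    {"delta_pos":[0,0,-1.5],"turn":0,"jaw":0},
    {"delta_pos":[0,0,-1.5],"turn":0,"jaw":0},
    {"delta_pos":[0,0,-1.5],"turn":0,"jaw":0},
    {"delta_pos":[0,0,-1.5],"turn":0,"jaw":0},
    {"delta_pos":[0,0,0],"turn":0,"jaw":0},
  ],
)

```text
time: 9.78
tool_pos: [0.5843, -0.0284, 0.264]
tcp_rot: [-2.156, -2.284, 0.001]
wrist_force: [-0.1, -0.3, 0.2]
width: 0.724
grip_force: 38.1
```

Emit:
drive_tool(
  increments=[
    {"delta_pos":[0,0,-1],"turn":0,"jaw":0},
    {"delta_pos":[0,0,-1],"turn":0,"jaw":0},
    {"delta_pos":[0,0,-1],"turn":0,"jaw":0},
    {"delta_pos":[0,0,0],"turn":0,"jaw":0},
  ],
)

```text
time: 10.12
tool_pos: [0.5846, -0.0283, 0.2674]
tcp_rot: [2.156, 2.285, 0.0]
wrist_force: [1.1, 0.2, -1.7]
width: 0.722
grip_force: 38.1
```

Emit:
drive_tool(
  increments=[
    {"delta_pos":[0,0,-5],"turn":0,"jaw":0},
    {"delta_pos":[0,0,-6],"turn":0,"jaw":0},
    {"delta_pos":[0,0,-7],"turn":0,"jaw":0},
    {"delta_pos":[0,0,-7],"turn":0,"jaw":0},
    {"delta_pos":[0,0,-7],"turn":0,"jaw":0},
    {"delta_pos":[0,0,-4],"turn":0,"jaw":0},
    {"delta_pos":[0,0,-2],"turn":0,"jaw":0},
    {"delta_pos":[0,0,0],"turn":0,"jaw":0},
  ],
)

```text
time: 10.78
tool_pos: [0.5848, -0.0284, 0.3063]
tcp_rot: [2.155, 2.284, 0.002]
wrist_force: [-0.5, 0.6, -0.2]
width: 0.723
grip_force: 38.1
```

Emit:
drive_tool(
  increments=[
    {"delta_pos":[0,0,0],"turn":0,"jaw":0},
    {"delta_pos":[0,0,0],"turn":0,"jaw":0},
    {"delta_pos":[0,0,0],"turn":0,"jaw":0},
    {"delta_pos":[0,0,0],"turn":0,"jaw":0},
    {"delta_pos":[0,0,0],"turn":0,"jaw":0},
  ],
)

```text
time: 11.2
tool_pos: [0.5844, -0.0283, 0.3049]
tcp_rot: [-2.156, -2.284, 0.001]
wrist_force: [-0.5, 0.7, -0.6]
width: 0.725
grip_force: 38.1
```

```bash
python3 - <<'E'
from h import *
c=cam('scene'); p=c['pixels']; x,y=291,205
cv2.imwrite('pics/lift.png',cv2.resize(p[y-50:y+50,x-50:x+50,::-1],(600,600),interpolation=cv2.INTER_CUBIC)); s=bot.read_state()
R,_=cv2.Rodrigues(s['tcp_rot']); print(s['tool_pos'],ang(R[:,0]),R[:,2].round(4),s['wrist_force'],s['width'],s['grip_force'],s['time'])
q=lambda P:((proj(c,P)-(x-50,y-50))*6).round()
ax=np.array([.5845,-.0285,0]); a=np.radians(56); e=.031*np.array([np.cos(a),np.sin(a),0])
print('lid bottom edge below line at .142, top edge .166',q([ax+e+[0,0,.142],ax+e+[0,0,.166]]))
o=-c['T'][:3,:3].T@c['T'][:3,3]; d=o-ax; d[2]=0; d/=np.linalg.norm(d)
print('near bottom/top rim',q([ax+.031*d+[0,0,.142],ax+.031*d+[0,0,.166]]),'mouth near/far',q([ax+.02*d+[0,0,.117],ax-.02*d+[0,0,.117]]))
h=np.radians(3.9);hc=np.array([.584,-.029,0]);m=hc+[.025*np.cos(h+.977),.025*np.sin(h+.977),.081]
print('mark home / +15',q([m,m+[0,0,.015]]))
E
```

```text
[ 0.58442319 -0.02833931  0.30497169] 93.32401511629688 [-5.e-04  0.e+00 -1.e+00] [-0.12666978 -0.60953201 -1.02289463] 0.7218749123219508 38.147890996187925 11.25
lid bottom edge below line at .142, top edge .166 [[295. 347.]
 [292. 301.]]
near bottom/top rim [[297. 347.]
 [294. 301.]] mouth near/far [[299. 368.]
 [293. 283.]]
mark home / +15 [[306. 441.]
 [305. 415.]]
```

View pics/lift.png

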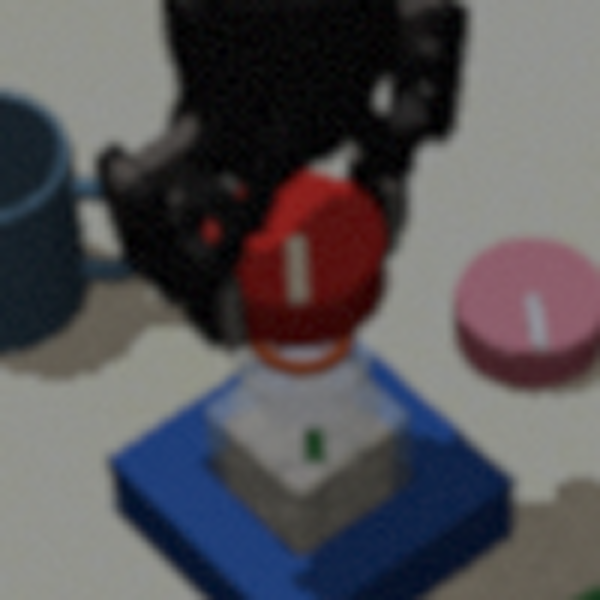

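The lid is held level. Its near lower rim is at crop row 345, where the model for a 25 mm gap gives 347. The orange mouth rim is at row 372. The green mark is at (314,445), which matches home (441) and not raised (415), so the jar stayed down. Handing in.

```bash
python3 -c "
from workcell import bot
print(bot.finish_job())"
```

```text
the job is handed in; nothing more can be done
None
```

The job was handed in at 11.25 s, with the jar pressed fully home, the lid twisted free by about 69° and held level about 25 mm above the jar's mouth, and the mug, tin and bowl untouched; no verdict was returned.

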